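Free the sagging cage bolt and hold the gate ajar

ROBOT

A 6-joint arm with a two-finger parallel gripper is mounted at the origin on a cart in front of the work surface, level with it; the furniture and walls round the work are solid. World frame = base frame: x ahead of the robot, y to its left, z up, the work surface at z = 0. Lengths are in m, angles in rad, forces in N, time in s.
With the tool pointing down it reaches from about 0.35 to 0.875 m from the base axis. Payload 15.5 kg.
Tool frame: the origin (TCP) lies on the centre line of the jaws, within the pads' length; the fingertips stand 19 mm ahead of it and the grasp point (between the pads) is the TCP (ctrl.tip_reach is the distance from the TCP to the fingertips, in m); z points along the fingers, y is the line along which they close (so a half turn about z gives the same grasp; the last joint's range is limited). The gripper opens to 85 mm and grips with 20 to 120 N. Pads are 22 mm wide; open, the fingers measure 114 mm over their backs; the gripper's body (76 mm by 85 mm) begins 54 mm behind the grasp point. The pads swing forward as they close: fully open they stand 13 mm farther back than shut.
Start: joints at [1.218, 0.494, 1.345, -0, 1.302, -0.096], TCP at [0.159, 0.604, 0.25] pointing down, gripper open.
Joint ranges: [-2.91, 2.91], [-0.82, 2.16], [0.22, 2.67], [-1.22, 4.37], [0.12, 2.79], [-3.08, 3.08]. Speed limits (rad/s): [1.89, 1.89, 2.57, 3.01, 3.01, 3.01].

INTERFACE

Orientations are given as a unit quaternion [x, y, z, w].
In Python, from rig import ctrl gives the robot as it stands.
- The arm moves only by the tool send_rows, never from a script. Its argument "steps" is a list of rows, each a list of 5 numbers: the opening in per cent of the stroke, from 0 (shut) to 100 (fully open), then the shift along the tool's x, y, z scaled (see below), then the turn about the tool's z scaled (see below). In form: [[fingers, x, y, z, twist], ...]. A call has exactly 10 rows; each row shifts and turns the commanded pose from where the row before left it, along the tool's axes as they then stand; what a row does not reach is not made up. The controller multiplies each number of a shift by 25 cm and each number of a turn by 5 degrees. A row lasts 1/12 s, in which the tool goes at most 41.7 mm and 7.16 degrees, less where a joint would pass 70% of its speed; a pose out of reach is approached as far as the arm can. A call with a number of a shift or a turn outside -1 to 1 is refused whole. A call with a gripper value outside its range is refused whole. The fingers move at their own pace and stop on an object; "force" is the grip in N (left out, the last holds). Time passes only in rows, so rows that do not move let the fingers close, or fill a call up. It gives the time, the measured TCP pose, the force, the opening and the grip force at its end, in the units of the state.
- ctrl.get_obs(): the state, without advancing time (a new reading comes with each control period).
- ctrl.capture(name): name is "scene" or "top" or "wrist"; returns a dict with "img" (480x640x3 uint8, red, green, blue), "intrinsics" (3x3 intrinsics, pixels), "k1" (the pictures are not rectified: a ray, as slopes to the right and down, at radius r is drawn at 1 + k1 r^2 times it, then the intrinsics apply), "eye" and "orientation" of the camera in the world. Camera axes: x right, y down, z forward; pixel columns grow to the right and rows downward; lengths in m; the calibration is good to about 2 mm. A picture is of the moment at which its call begins. There is no depth.
- ctrl.job_done(): hands the job in; it is judged then, once.
Trained networks look in a picture, given as the dict that the camera call returned (one of the last four; its "shot" number tells which), for a name from the list of things; names that differ only in an ending like _2 or _b are one class to them, and where a whole thing is asked for, a point or a joint stands for the part that bears it (a point fixed in the world has none). Each returns a list of dicts, best first, with "confidence" (0 to 1); they miss things now and then, are a little off and sometimes report something else, mostly with a low value. They report only what shows in the picture. A call takes as long as a camera call.
- ctrl.silhouettes(picture, target): "mask" (480x640 bool, what is visible of it) and "centre" ([row, column] in pixels, amid what is visible of it).
The state is a dict: "time_s": time; "joint_pos": joint angles; "joint_vel": joint speeds; "joint_torque": joint torques, N m; "tool_pos": TCP position; "orientation": TCP orientation; "contact_force": force on the tool from outside, world axes, zero at the start; "torque": the same for the moment, N m; "grip_width": finger opening in m; "grip_force": force on a finger pad.
Only numpy, scipy, OpenCV 4.12 (cv2) and the standard library are available. Lean on these libraries where they do the work, as an engineer would, in place of code of your own. Each camera call takes 0.05 s, during which the arm holds its last target. There are 200 camera calls.

TASK

The barrel bolt on the gate of the small clear sample cage has sagged, so its nose is caught behind the bent-up lip of the brass keeper. Grip the red bolt knob, lift the bolt over the lip and, without forcing it, draw it right back out of the keeper while the gate is still shut, then pull the gate ajar by the knob, its free edge about 6 cm out from shut, and finish while still gripping the knob and holding the spring-closed gate there. Do not fling the gate wide, and leave the two vials in the cage and the two bottles beside it standing where they are.

Things in the scene. Friction and masses are not known exactly. Their poses are not given: they have to be found in the camera images.
- cage: Fixed sample cage, clear walls and roof in an aluminium frame, 90 mm deep (x) x 220 mm wide (y) x 142 mm high. Origin: centre of its underside. Its -x side is the front, with the gate; +y is to the left seen from the front; z up. It stands at varying places and yaws.
- gate (a joint): Angle of the gate (rad): 0 shut, grows as its free edge swings out to the front (-x of the cage), at most 1.2. It turns about the vertical line through point gate_hinge at its left (+y) end; its free edge is 160 mm from that line, so 0.38 rad is 60 mm out. A spring always shuts it: about 0.12 N m when shut, 0.27 N m at 0.38 rad.
- gate_hinge (a point): Point on the vertical hinge line of the gate, 120 mm above the worktop, at (-45, 95) mm in the cage's x, y. Its axes are those of the gate (equal to the cage's when shut).
- gate_edge (a point): Point on the free (right) edge of the gate, 120 mm above the worktop; with the gate shut at (-45, -65) mm in the cage's x, y.
- bolt: Loose steel bolt: 12 mm square bar lying level in two guide loops on the gate front (2 mm play sideways, 16 mm upward), red upright knob (18 mm diameter, 40 mm high) on a stem. Origin: knob centre, 178 mm above the worktop, bar top 126, roof 142, loop tops 145. Axes as the gate's. Home and shut: at (-67, -23) mm in the cage's x, y, 22 mm in front of the hinge line, 118 mm right of it.
- bolt_nose (a point): Centre of the bolt's nose, a 14 x 12 x 21 mm block at the bar's right (-y) end, 71 mm from the knob; hangs 9 mm below the bar. The bolt starts 0 to 5 mm back (+y) from home; sagging, the nose meets the lip 6 mm from home. Lifted 8.5 mm or more (12 is good) it passes over; 26 mm back it is clear of the keeper; a loop stops it at 38 mm. It weighs 2 N.
- vial_a: Loose glass vial with cream contents, 22 mm diameter, 50 mm high, standing in the cage. Origin: centre of its underside. Leave alone.
- vial_b: Loose glass vial with white contents, 22 mm diameter, 50 mm high, standing in the cage. Origin: centre of its underside. Leave alone.
- dropper_bottle: Loose white dropper bottle with red cap, 34 mm diameter, 75 mm high, standing to the right of the cage, seen from the robot. Origin: centre of its underside. Leave alone.
- amber_bottle: Loose amber bottle with black cap, 48 mm diameter, 98 mm high, standing farther to the right of the cage, seen from the robot. Origin: centre of its underside. Leave alone.
- keeper: Brass channel, open at the top, on the 42 mm wide latch post at the right (-y) end of the cage front. Same origin and axes as the cage. Its 18 mm long front wall keeps the bolt from coming forward; its edge toward the gate is bent up into a lip 8.5 mm high, 4 mm thick, 78 to 82 mm to the -y side of the origin.

How it is judged:
On the way, in this order (a step that is already met when the one before it is completed fails the run):
1. the bolt is lifted in its guides while still home in the keeper, gate shut (height (world z) of bolt above 0.185 m and y of bolt in the frame of gate_hinge below -0.104 m and value of joint gate below 0.06 rad).
2. the bolt is drawn back wholly clear of the keeper, gate still (nearly) shut (y of bolt in the frame of gate_hinge above -0.092 m and value of joint gate below 0.12 rad).
At the end, for the whole second after the job is handed in: The gate is held still at 0.22 to 0.62 rad (free edge about 35 to 93 mm out), the bolt is drawn back at least 26 mm from home, and the fingers still press on the bolt with more than 1 N (value of joint gate between 0.22 and 0.62 rad and velocity of joint gate between -0.1 and 0.1 rad/s and y of bolt in the frame of gate_hinge above -0.092 m and contact force between the fingers and bolt above 1 N); the arm keeps its last pose, push and grip.
It fails at once if a vial in the cage is shifted more than 30 mm or tipped (distance of any of vial_a, vial_b from where it was at the start of the episode above 0.03 m or angle between any of vial_a, vial_b's own z axis and vertical above 0.4 rad).
It fails at once if the dropper bottle is shifted more than 30 mm or tipped (distance of dropper_bottle from where it was at the start of the episode above 0.03 m or angle between dropper_bottle's own z axis and vertical above 0.4 rad).
It fails at once if the amber bottle is shifted more than 30 mm or tipped (distance of amber_bottle from where it was at the start of the episode above 0.03 m or angle between amber_bottle's own z axis and vertical above 0.4 rad).
It fails at once if the gate is flung wide (beyond 0.95 rad) (value of joint gate above 0.95 rad).
It fails at once if the bolt is forced against the keeper (over 45 N) (contact force between bolt and keeper above 45 N).
It also fails if it takes over 38 s, if anything falls off the work surface, if the arm or the gripper's body presses on something with over 40 N, if the wrist force passes 120 N, or if a joint passes its speed limit or range.

## Working session

There is one attempt and no reset: what is moved stays moved. The work goes in short steps, Python scripts to look and compute and a tool call to move; the robot and the scene stay as the last step left them, time stands still between calls to the robot, and variables do not carry over. Pictures are saved under pics/ and viewed, at most 10 in all, crops included, and the job is handed in when it is done.

Besides the shell and the picture viewer there is one more tool, called as name([rows], argument=value, ...), one row to a line, values as JSON. send_rows: Moves the arm, as the interface text tells. Its arguments: {"type":"object","properties":{"steps":{"type":"array"},"force":{"type":"number"}},"required":["steps"]}

```bash
mkdir -p pics; cat > h.py <<'E'
import numpy as np, cv2
from scipy.spatial.transform import Rotation as R
from rig import ctrl
def camR(p):
    o=np.array(p["orientation"]); return o if o.shape==(3,3) else R.from_quat(o).as_matrix()
def ray(p,row,col):
    K=np.array(p["intrinsics"]); d=np.array([(col-K[0,2])/K[0,0],(row-K[1,2])/K[1,1]]); u=d.copy()
    for _ in range(20): u=d/(1+p["k1"]*(u@u))
    v=camR(p)@np.array([u[0],u[1],1]); return np.array(p["eye"]),v/np.linalg.norm(v)
def atz(p,row,col,z):
    e,v=ray(p,row,col); return e+v*(z-e[2])/v[2]
def proj(p,X):
    c=camR(p).T@(np.array(X)-np.array(p["eye"])); u=c[:2]/c[2]; u=u*(1+p["k1"]*(u@u)); K=np.array(p["intrinsics"])
    return np.array([u[1]*K[1,1]+K[1,2],u[0]*K[0,0]+K[0,2]])
def tri(rays):
    A=sum(np.eye(3)-np.outer(v,v) for e,v in rays); b=sum((np.eye(3)-np.outer(v,v))@e for e,v in rays)
    return np.linalg.solve(A,b)
E
python3 - <<'E'
from h import *
print(ctrl.get_obs())
for n in ["scene","top","wrist"]:
    p=ctrl.capture(n); cv2.imwrite(f"pics/{n}0.png",p["img"][:,:,::-1])
    print(n,p["eye"],p["orientation"],p["intrinsics"],p["k1"])
    for t in ["bolt","cage","gate","keeper","bolt_nose","dropper_bottle","amber_bottle"]:
        for r in ctrl.silhouettes(p,t)[:2]: print(t,round(r["confidence"],2),r["centre"],r["mask"].sum())
E
```

```text
{'time_s': 0.0, 'joint_pos': array([ 1.21747551e+00,  4.94202513e-01,  1.34615034e+00, -1.38014386e-05,
        1.30250787e+00, -9.54870370e-02]), 'joint_vel': array([-0.00099833,  0.00064207, -0.001757  , -0.00125437,  0.00098752,
        0.0012413 ]), 'joint_torque': array([-4.20581157e-03, -8.82129836e+01, -3.83863485e+01, -6.69071342e-04,
        1.01764547e-02, -1.46177431e-04]), 'tool_pos': array([0.1592381 , 0.60401233, 0.24968172]), 'orientation': array([ 1.28558253e-01,  9.91701756e-01, -6.19618447e-04, -1.34602985e-04]), 'contact_force': array([-0.01672548,  0.78948908,  0.0802297 ]), 'torque': array([-0.02778593, -0.02412217,  0.02396338]), 'grip_force': 0.0, 'grip_width': 0.08515325129509121}
scene [ 0.26946881 -0.28623051  0.81279281] [ 0.91382549 -0.20612287  0.08473489 -0.33949422] [[487.47111431   0.         319.42481269]
 [  0.         487.47111431 241.30122512]
 [  0.           0.           1.        ]] 0.046902868941765895
bolt 0.69 [197.4, 296.0] 590
bolt 0.22 [207.0, 289.3] 2025
cage 0.62 [189.2, 301.2] 5244
gate 0.7 [202.5, 288.2] 2067
gate 0.36 [222.1, 321.9] 3
[... 216 characters left out ...]
74 -0.06377131] [[439.45063481   0.         324.9688769 ]
 [  0.         439.45063481 239.63832298]
 [  0.           0.           1.        ]] -0.030207419988358606
bolt 0.78 [240.0, 269.2] 335
cage 0.64 [221.9, 243.1] 5597
gate 0.89 [249.3, 243.1] 611
keeper 0.68 [224.1, 295.3] 208
bolt_nose 0.66 [238.6, 267.6] 434
bolt_nose 0.45 [250.6, 242.5] 698
dropper_bottle 0.59 [295.1, 381.5] 200
amber_bottle 0.81 [283.5, 422.3] 502
amber_bottle 0.66 [218.7, 244.5] 5468
wrist [0.09602032 0.6210985  0.37405556] [0.78567203 0.60481302 0.07914648 0.10323035] [[427.73224504   0.         315.35621232]
 [  0.         427.73224504 233.50581071]
 [  0.           0.           1.        ]] -0.09795143560910424
```

```bash
python3 - <<'E'
import cv2,numpy as np
a=cv2.imread("pics/scene0.png")[120:300,200:420]; b=cv2.imread("pics/top0.png")[160:320,150:450]
a=cv2.resize(a,None,fx=2.7,fy=2.7,interpolation=2); b=cv2.resize(b,None,fx=2.6,fy=2.6,interpolation=2)
cv2.imwrite("pics/sc.png",a); cv2.imwrite("pics/tc.png",b)
E
```

```text
(no output)
```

View pics/sc.png

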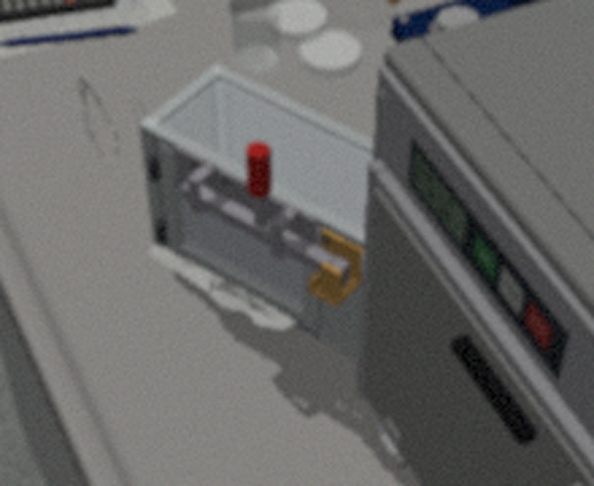

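View pics/tc.png

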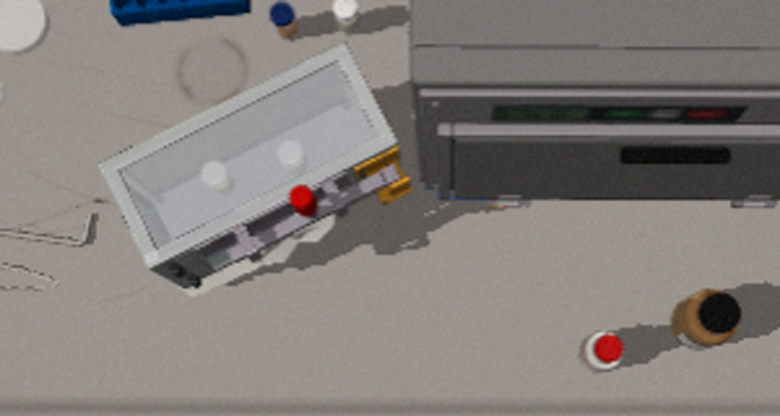

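The scene view shows the cage with the red knob at about px (296,183), and the keeper near the oven. The top view shows the knob at about (266,236) and the roof corners at crop (346,42), (398,143), (152,262) and (100,165). The bottles are well to the right.

```bash
cat > m.py <<'E'
from h import *
def red(p,lo,hi):
    im=p["img"].astype(int); m=((im[:,:,0]>110)&(im[:,:,1]<70)&(im[:,:,2]<70)).astype(np.uint8)
    n,l,s,c=cv2.connectedComponentsWithStats(m)
    return [(s[i],c[i][::-1]) for i in range(1,n) if s[i][4]>15 and lo[0]<c[i][1]<hi[0] and lo[1]<c[i][0]<hi[1]]
E
python3 - <<'E'
from m import *
s=ctrl.capture("scene"); t=ctrl.capture("top")
rs=red(s,(140,260),(230,330)); rt=red(t,(200,240),(270,300)); print(rs,rt)
K=tri([ray(s,*rs[0][1]),ray(t,*rt[0][1])]); print("knob",K)
c=[(346,42),(398,143),(152,262),(100,165)]
P=[atz(t,160+y/2.6,150+x/2.6,.142)[:2] for x,y in c]; P=np.array(P); print(P)
obj=np.array([[.045,-.11],[-.045,-.11],[-.045,.11],[.045,.11]])
print("sides",np.linalg.norm(P-np.roll(P,-1,0),axis=1))
H=(obj-obj.mean(0)).T@(P-P.mean(0)); yaw=np.arctan2(H[0,1]-H[1,0],H[0,0]+H[1,1]); cen=P.mean(0)
Rm=np.array([[np.cos(yaw),-np.sin(yaw)],[np.sin(yaw),np.cos(yaw)]])
print("yaw",yaw,np.degrees(yaw),"cen",cen,"res",(P-cen)@Rm-obj)
print("knob in cage",(K[:2]-cen)@Rm)
print("knob home world",cen+Rm@[-.067,-.023],"hinge",cen+Rm@[-.045,.095])
# refine knob by silhouettes of predicted
for k in (K,):
  print("proj",proj(s,k),proj(t,k))
print("wrist view of knob?",)
E
```

```text
[(array([292, 173,   8,   5,  33], dtype=int32), array([175.27272727, 295.24242424]))] [(array([261, 231,   9,   9,  60], dtype=int32), array([235.2, 265.3]))]
knob [0.53892396 0.35985658 0.19682724]
[[0.67631627 0.33289101]
 [0.59174252 0.28979423]
 [0.49542462 0.48159854]
 [0.57330008 0.52697928]]
sides [0.09492129 0.21462998 0.09013323 0.219733  ]
yaw 0.48005496624401617 27.505123500077328 cen [0.58419587 0.40781577] res [[ 0.00210564  0.00100025]
 [-0.00281199  0.00183324]
 [ 0.00033755 -0.00355989]
 [ 0.00036881  0.00072639]]
knob in cage [-0.0623037 -0.0216305]
knob home world [0.53539096 0.35647299] hinge [0.50040859 0.47129562]
proj [175.44774054 294.54250504] [234.51597447 265.47584795]
wrist view of knob?
```

send_rows([
  [60,0,0,0,-0.94],
  [60,0,0,0,-0.94],
  [60,0,0,0,-0.94],
  [60,0,0,0,-0.94],
  [60,0,0,0,-0.94],
  [60,0,0,0,-0.94],
  [60,0,0,0,-0.94],
  [60,0,0,0,-0.94],
  [60,0,0,0,-0.94],
  [60,0,0,0,0],
], force=25)

```text
time_s: 2.13
tool_pos: [0.1594, 0.6043, 0.2503]
orientation: [-0.24, 0.971, -0.0, -0.0]
contact_force: [-0.1, 0.0, 0.5]
grip_width: 0.0511
grip_force: 0.0
```

send_rows([
  [60,-0.074,-0.131,0,0],
  [60,-0.074,-0.131,0,0],
  [60,-0.074,-0.131,0,0],
  [60,-0.074,-0.131,0,0],
  [60,-0.074,-0.131,0,0],
  [60,-0.074,-0.131,0,0],
  [60,-0.074,-0.131,0,0],
  [60,-0.074,-0.131,0,0],
  [60,-0.074,-0.131,0,0],
  [60,-0.04,-0.07,0,0],
])

```text
time_s: 2.97
tool_pos: [0.4633, 0.4067, 0.2503]
orientation: [-0.235, 0.972, -0.0, 0.0]
contact_force: [-0.6, 0.1, 0.3]
grip_width: 0.0512
grip_force: 0.0
```

```bash
python3 - <<'E'
from m import *
o=ctrl.get_obs(); print(o["time_s"],o["tool_pos"],R.from_quat(o["orientation"]).as_matrix().round(3),o["joint_pos"],o["grip_width"])
p=ctrl.capture("wrist"); cv2.imwrite("pics/w1.png",p["img"][:,:,::-1])
print(red(p,(0,0),(480,640)), proj(p,[.537,.358,.198]))
E
```

```text
2.9667 [0.46328366 0.40670362 0.25032298] [[-0.889 -0.458  0.001]
 [-0.458  0.889 -0.   ]
 [-0.001 -0.001 -1.   ]] [ 6.24017831e-01  4.81177273e-01  1.36805058e+00 -7.94807595e-04
  1.29171674e+00 -1.42190908e+00] 0.051207493081082016
[(array([139, 347,  18,   7,  72], dtype=int32), array([350.08333333, 147.875     ]))] [359.05145084 152.94393402]
```

View pics/w1.png

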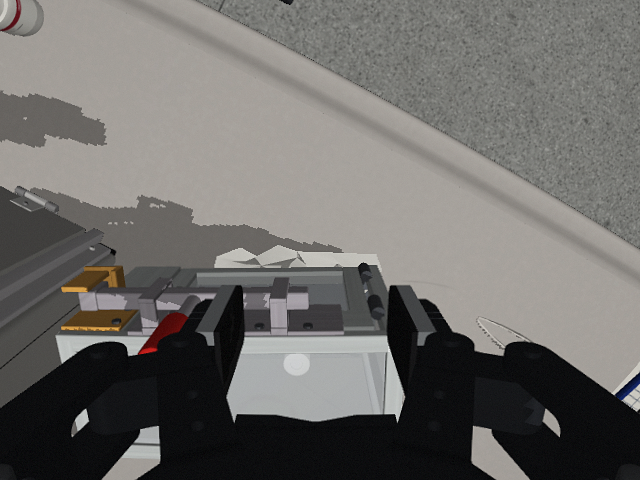

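send_rows([
  [60,-0.058,-0.103,0,0],
  [60,-0.058,-0.103,0,0],
  [60,-0.058,-0.103,0,0],
  [60,0,0,0,0],
  [60,0,0,0,0],
  [60,0,0,0,0],
  [60,0,0,0,0],
  [60,0,0,0,0],
  [60,0,0,0,0],
  [60,0,0,0,0],
])

```text
time_s: 3.85
tool_pos: [0.534, 0.3611, 0.2504]
orientation: [-0.238, 0.971, 0.0, 0.0]
contact_force: [-0.7, -0.2, -0.7]
grip_width: 0.0511
grip_force: 0.0
```

```bash
python3 - <<'E'
from m import *
o=ctrl.get_obs(); print(o["time_s"],o["tool_pos"])
p=ctrl.capture("wrist"); cv2.imwrite("pics/w2.png",p["img"][:,:,::-1])
print(red(p,(0,0),(480,640)), proj(p,[.537,.358,.198]), proj(p,o["tool_pos"]))
E
```

```text
3.85 [0.53399436 0.36107746 0.25037233]
[(array([ 286,  253,   39,   47, 1124], dtype=int32), array([280.13967972, 305.9911032 ]))] [276.78673849 305.6509339 ] [331.04536157 314.90956949]
```

View pics/w2.png

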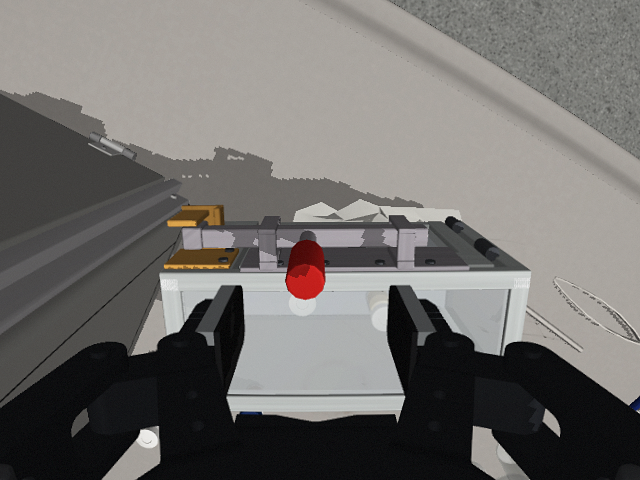

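The knob's top disc is at about (305,281), between the fingers and about 4 mm from the jaw centre. The oven is clear on the left. I'll descend and close gently.

send_rows([
  [60,-0.013,-0.015,0,0],
  [60,0,0,0.07,0],
  [60,0,0,0.07,0],
  [60,0,0,0.07,0],
  [60,0,0,0.07,0],
  [60,0,0,0,0],
  [60,0,0,0,0],
  [40,0,0,0,0],
  [40,0,0,0,0],
  [40,0,0,0,0],
], force=20)

```text
time_s: 4.73
tool_pos: [0.5396, 0.3591, 0.1814]
orientation: [-0.238, 0.971, 0.0, 0.001]
contact_force: [-0.0, 0.2, -0.1]
grip_width: 0.0341
grip_force: 0.0
```

```bash
python3 - <<'E'
from m import *
o=ctrl.get_obs(); print(o["time_s"],o["tool_pos"],o["contact_force"],o["grip_width"])
p=ctrl.capture("wrist"); cv2.imwrite("pics/w3.png",p["img"][:,:,::-1])
print(red(p,(0,0),(480,640)))
E
```

```text
4.7333 [0.53958323 0.35907749 0.18143485] [-0.0121669   0.24753507 -0.09508012] 0.03414734934998993
[(array([ 285,  330,   59,   53, 2362], dtype=int32), array([356.11219306, 314.10541914]))]
```

View pics/w3.png

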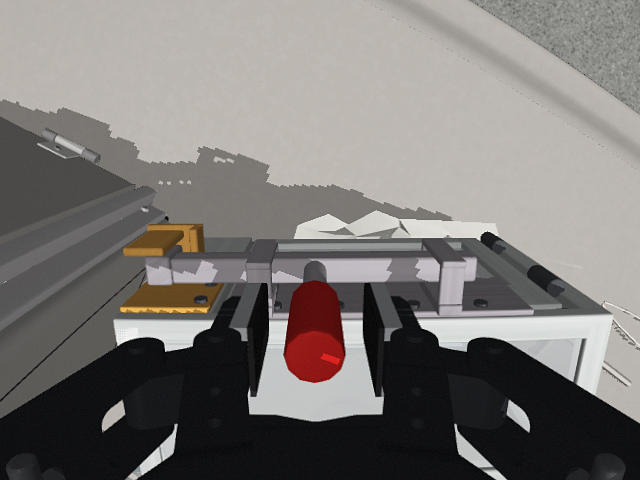

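The knob is centred between the pads (col 314). Closing.

send_rows([
  [5,0,0,0,0],
  [5,0,0,0,0],
  [5,0,0,0,0],
  [5,0,0,0,0],
  [5,0,0,0,0],
  [5,0,0,0,0],
  [5,0,0,0,0],
  [5,0,0,0,0],
  [5,0,0,0,0],
  [5,0,0,0,0],
], force=30)

```text
time_s: 5.62
tool_pos: [0.5393, 0.359, 0.1808]
orientation: [-0.238, 0.971, 0.0, 0.0]
contact_force: [0.2, 0.5, 5.3]
grip_width: 0.0171
grip_force: 29.2
```

send_rows([
  [5,0,0,-0.008,0],
  [5,0,0,-0.008,0],
  [5,0,0,-0.008,0],
  [5,0,0,-0.008,0],
  [5,0,0,-0.008,0],
  [5,0,0,-0.008,0],
  [5,0,0,0,0],
  [5,0,0,0,0],
  [5,0,0,0,0],
  [5,0,0,0,0],
])

```text
time_s: 6.45
tool_pos: [0.539, 0.3588, 0.1921]
orientation: [-0.238, 0.971, -0.0, -0.0]
contact_force: [-0.8, 0.4, -2.0]
grip_width: 0.0173
grip_force: 29.3
```

```bash
python3 - <<'E'
from m import *
o=ctrl.get_obs(); print(o["time_s"],o["tool_pos"],o["contact_force"],o["torque"],o["grip_width"])
p=ctrl.capture("wrist"); cv2.imwrite("pics/w4.png",p["img"][:,:,::-1])
print(red(p,(0,0),(480,640)))
E
```

```text
6.45 [0.53898512 0.35879395 0.1921143 ] [-0.75622751  0.42361761 -1.97986759] [ 0.02507165 -0.02314322  0.01695529] 0.01725504172879486
[(array([ 286,  332,   60,   53, 2378], dtype=int32), array([358.20437342, 315.23086627]))]
```

View pics/w4.png

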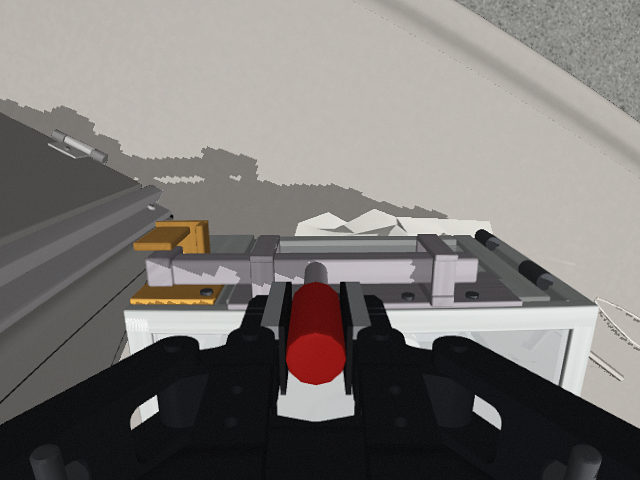

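The gripped knob rose with the tool, and the load is -2 N, the bolt's weight. Drawing back about 31 mm.

send_rows([
  [5,0,0.01,0,0],
  [5,0,0.014,0,0],
  [5,0,0.014,0,0],
  [5,0,0.014,0,0],
  [5,0,0.014,0,0],
  [5,0,0.014,0,0],
  [5,0,0.014,0,0],
  [5,0,0.014,0,0],
  [5,0,0.014,0,0],
  [5,0,0,0,0],
])

```text
time_s: 7.33
tool_pos: [0.5246, 0.3865, 0.1923]
orientation: [-0.238, 0.971, 0.0, -0.0]
contact_force: [-0.1, -0.6, -1.6]
grip_width: 0.0177
grip_force: 29.3
```

```bash
python3 - <<'E'
from m import *
o=ctrl.get_obs(); print(o["time_s"],o["tool_pos"],o["contact_force"],o["torque"],o["grip_width"])
p=ctrl.capture("wrist"); cv2.imwrite("pics/w5.png",p["img"][:,:,::-1])
print(red(p,(0,0),(480,640)))
E
```

```text
7.3333 [0.52461026 0.38648619 0.19227301] [-0.13928032 -0.56035054 -1.60520459] [0.03163968 0.02592389 0.01419693] 0.017683610699140935
[(array([ 286,  332,   59,   53, 2368], dtype=int32), array([358.27871622, 315.20523649]))]
```

View pics/w5.png

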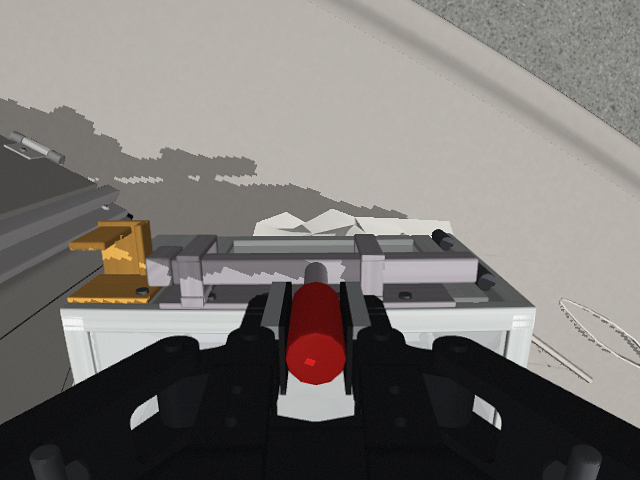

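The bolt came back 31 mm without slipping and the gate is still shut. Now I'll swing along the hinge arc while twisting with the gate (about 0.4 rad in 20 rows).

send_rows([
  [5,0.007,0.0018,0,0.23],
  [5,0.007,0.0018,0,0.23],
  [5,0.007,0.0018,0,0.23],
  [5,0.007,0.0018,0,0.23],
  [5,0.007,0.0018,0,0.23],
  [5,0.007,0.0018,0,0.23],
  [5,0.007,0.0018,0,0.23],
  [5,0.007,0.0018,0,0.23],
  [5,0.007,0.0018,0,0.23],
  [5,0.007,0.0018,0,0.23],
], force=40)

```text
time_s: 8.22
tool_pos: [0.507, 0.3834, 0.1923]
orientation: [-0.138, 0.99, -0.0, 0.0]
contact_force: [0.7, 1.6, -1.7]
grip_width: 0.017
grip_force: 39.2
```

```bash
python3 - <<'E'
from m import *
o=ctrl.get_obs(); print(o["time_s"],o["tool_pos"],o["contact_force"],o["torque"],o["grip_width"],o["grip_force"])
p=ctrl.capture("wrist"); print(red(p,(0,0),(480,640)))
E
```

```text
8.2167 [0.50698332 0.3833635  0.19231525] [ 0.74910372  1.57171285 -1.70235271] [ 0.16235849 -0.2856607   0.1101265 ] 0.01699622829222909 39.19532597064972
[(array([ 286,  332,   59,   53, 2370], dtype=int32), array([358.07383966, 315.19156118]))]
```

send_rows([
  [5,0.007,0.0018,0,0.23],
  [5,0.007,0.0018,0,0.23],
  [5,0.007,0.0018,0,0.23],
  [5,0.007,0.0018,0,0.23],
  [5,0.007,0.0018,0,0.23],
  [5,0.007,0.0018,0,0.23],
  [5,0.007,0.0018,0,0.23],
  [5,0.007,0.0018,0,0.23],
  [5,0.007,0.0018,0,0.23],
  [5,0,0,0,0],
])

```text
time_s: 9.1
tool_pos: [0.4905, 0.3843, 0.1923]
orientation: [-0.049, 0.999, -0.0, -0.0]
contact_force: [2.3, 0.7, -1.1]
grip_width: 0.0169
grip_force: 39.3
```

send_rows([
  [5,0,0,0,0],
  [5,0,0,0,0],
  [5,0,0,0,0],
  [5,0,0,0,0],
  [5,0,0,0,0],
  [5,0,0,0,0],
  [5,0,0,0,0],
  [5,0,0,0,0],
  [5,0,0,0,0],
  [5,0,0,0,0],
])

```text
time_s: 9.93
tool_pos: [0.4909, 0.3842, 0.1923]
orientation: [-0.05, 0.999, 0.0, 0.0]
contact_force: [2.3, 1.0, -0.3]
grip_width: 0.0173
grip_force: 39.3
```

```bash
python3 - <<'E'
from m import *
o=ctrl.get_obs(); print(o["time_s"],o["tool_pos"],o["contact_force"],o["torque"],o["grip_width"],o["grip_force"])
p=ctrl.capture("wrist"); cv2.imwrite("pics/w7.png",p["img"][:,:,::-1])
print(red(p,(0,0),(480,640)))
E
```

```text
9.9333 [0.4909005  0.3842292  0.19228118] [ 2.26990404  0.99422348 -0.33225038] [ 0.23076063 -0.39379691  0.10592531] 0.017265237162796706 39.27414000034332
[(array([ 286,  332,   59,   53, 2373], dtype=int32), array([358.145807  , 315.07374631]))]
```

View pics/w7.png

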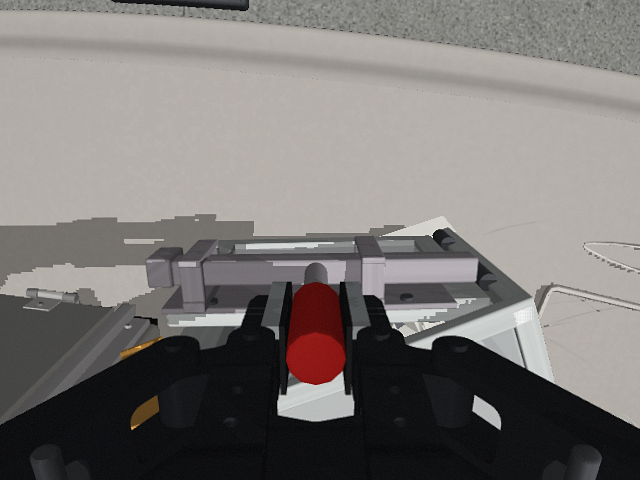

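The gate has swung with the tool (bolt and loops still level in view) to about 0.38 rad. The bolt is still drawn back and gripped at 39 N.

```bash
python3 -c "
from rig import ctrl; print(ctrl.job_done())"
```

```text
the job is handed in; nothing more can be done
None
```

I lifted the bolt over the lip, drew it back about 31 mm with the gate shut, and handed the job in holding the gate at about 0.38 rad (about 6 cm out) with the knob gripped at 39 N; no verdict came back.

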